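Unlatch the sandwich press and hold its lid up

TASK

The bread in the sandwich press is ready: pull the press's spring latch sideways until its fork is clear of the ball stud, then lift the lid's front tongue off the ball, until the front stands about 12 cm higher than before, and keep holding it there. The lid has no stay and falls shut if let go, so finish with the gripper still holding the lid up by its latch grip or tongue. Leave the other things on the worktop where they are.

Things in the scene. Friction and masses are not known exactly. Their poses are not given: they have to be found in the camera images.
- press: Fixed sandwich press, black base and steel lid. Origin: on the worktop right below the ball stud at its front end. x axis: level, from the ball back to the hinge (away from the robot, turned up to 0.45 rad); y to its left; z up. Base body x 40 to 290 mm, y +-125 mm; closed lid top z = 100 mm. The 24 mm steel ball stands on a front shelf, hidden under the lid's tongue.
- lid: Steel lid, 0.5 to 1.1 kg. Origin on the rear hinge line: x = 270, y = 0, z = 68 mm in the press frame. Closed: axes parallel to the press's. It opens by turning about its +y axis (0 to 1.2 rad), the front rising; 0.46 rad raises the front 120 mm. Falls shut when let go. Its front tongue (closed: press x 40 to -25 mm, y +-35 mm, top z = 86 mm) sits over the ball.
- latch (a joint): Spring latch sliding across the lid's tongue, travel in m along the lid's +y (left, seen from the robot). 0: sprung home, its fork under the ball's collar, the lid cannot rise. From 0.015: fork clear. 0.022: stop. The spring pulls back with about 3 N at 0, 9 N at the stop, and snaps the latch home when let go.
- latch_grip (a point): Point to grip on the latch's upright black block, 30 mm long (lid x), 14 mm thick (lid y), 35 mm high, on top of the tongue above the ball. It is on the block's centre line, 11 mm below its top, 24 mm above the slide plate it stands on; lid closed: 115 mm above the worktop; in the lid frame x = -270, y = latch travel, z = 47 mm. Rigid with the latch. Pinch from above, fingers closing along y.
- mug: White mug, 76 mm wide, 78 mm high, near a front corner of the press. Origin under its centre. Leave alone.
- jam_jar: Amber jam jar, 66 mm wide, 75 mm high, near the other front corner of the press. Origin under its centre. Leave alone.
- pepper_mill: Wooden pepper mill, 54 mm wide, 155 mm high, beside the press. Origin under its centre. Leave alone.
- fruit_bowl: Blue bowl of oranges, 220 mm wide, 140 mm high, left of the work area. Origin under its centre. Leave alone.
- loaf: Loaf 200 x 100 x 75 mm on a bread board, right of the work area. Origin under its centre. Leave alone.
- spatula: Spatula lying flat on the right. Leave alone.
- spoon: Wooden spoon lying flat on the left. Leave alone.

How it is judged:
On the way, in this order (a step that is already met when the one before it is completed fails the run):
1. the latch is pulled aside against its spring while the lid is still down (value of joint latch above 0.012 m and angle between lid's own z axis and vertical below 0.05 rad), for 0.1 s.
2. the lid's front is lifted off the ball and raised (angle between lid's own z axis and vertical above 0.36 rad), for 0.2 s.
At the end, for the whole second after the job is handed in: The lid stands open by at least 0.36 rad (its front raised 95 mm or more), is still (under 0.15 rad/s), and the fingers are bearing on the lid, tongue or latch grip with more than 2 N. The other things have stayed within 40 mm of where they were (angle between lid's own z axis and vertical above 0.36 rad and angular speed of lid below 0.15 rad/s and contact force between the fingers and lid above 2 N); the arm keeps its last pose, push and grip.
It fails at once if another thing on the worktop is shoved away (40 mm) (distance of any of mug, jam_jar, pepper_mill, fruit_bowl, loaf, spatula, spoon from where it was at the start of the episode above 0.04 m).
It fails at once if the mug, jar, mill, bowl or loaf is tipped over (angle between any of mug, jam_jar, pepper_mill, fruit_bowl, loaf's own z axis and vertical above 0.5 rad).
It also fails if it takes over 32 s, if anything falls off the work surface, if the arm or the gripper's body presses on something with over 40 N, if the wrist force passes 120 N, or if a joint passes its speed limit or range.

ROBOT

A 6-joint arm with a two-finger parallel gripper is mounted at the origin on the work surface. World frame = base frame: x ahead of the robot, y to its left, z up, the work surface at z = 0. Lengths are in m, angles in rad, forces in N, time in s.
With the tool pointing down it reaches from about 0.35 to 0.8 m from the base axis. Payload 7.3 kg.
Tool frame: the origin (TCP) lies at the very end of the fingers, on their centre line; the grasp point (between the pads) lies 19 mm behind it; z points along the fingers, y is the line along which they close (so a half turn about z gives the same grasp; the last joint's range is limited). The gripper opens to 85 mm and grips with 20 to 120 N. Pads are 22 mm wide; open, the fingers measure 114 mm over their backs; the gripper's body (76 mm by 85 mm) begins 54 mm behind the grasp point. The pads swing forward as they close: fully open they stand 13 mm farther back than shut.
Start: joints at [-1.295, 0.342, 1.524, -0, 1.275, -0.146], TCP at [0.215, -0.479, 0.231] pointing down, gripper open.
Joint ranges: [-2.53, 2.53], [-0.77, 2.02], [0.04, 2.7], [-1, 4.14], [0.28, 2.66], [-3.11, 3.11]. Speed limits (rad/s): [2.57, 2.57, 3.14, 3.14, 3.14, 3.14].

INTERFACE

Orientations are given as [roll, pitch, yaw] about the fixed x, y, z axes, in that order (R = Rz(yaw) Ry(pitch) Rx(roll)).
In Python, from workcell import get_state, vision, ticket, finder gives the robot as it stands. The module is installed in compiled form; this text tells all that it offers.
- The arm moves only by the tool play_rows, never from a script. Its arguments are lists of equal length, an entry for each row: "offset": the shift along the tool's x, y, z scaled (see below), a list of three; "twist": the turn, a rotation vector about the tool's x, y, z scaled (see below), a list of three; "jaw": the gripper's target within -1 to 1 (shut at 1, half-way at 0, fully open at -1). A call has 1 to 12 rows; each row is the pose to reach, as a shift and turn from the pose commanded when the call began, along the tool's axes at that moment; what a row does not reach only later rows make up. The controller multiplies each number of a shift by 40 cm and each number of a turn by 1.5 rad. A row lasts 1/12 s, in which the tool goes at most 41.7 mm and 7.16 degrees, less where a joint would pass 70% of its speed; a pose out of reach is approached as far as the arm can. A call with a number of a shift or a turn outside -1 to 1 is refused whole. A call with a gripper value outside its range is refused whole. The fingers move at their own pace and stop on an object; the grip force is fixed at half the most. Time passes only in rows, so rows that repeat a pose let the fingers close. It gives the time, the measured TCP pose, the force, the opening and the grip force at its end, in the units of the state.
- get_state(): the state, without advancing time (a new reading comes with each control period).
- vision.read_camera(name): name is "side" or "top" or "wrist"; returns (picture, depth): 384x512x3 uint8, red, green, blue; 384x512 float32, m along the optical axis (not along the pixel's ray), 0 where there is no reading.
- vision.get_calibration(name): a dict with "fx", "fy", "cx", "cy" (pixels), "world_to_cam" (4x4, takes a point from world to camera coordinates). Camera axes: x right, y down, z forward; pixel columns grow to the right and rows downward; lengths in m; the calibration is good to about 2 mm. A picture is of the moment at which its call begins: read the wrist's pose just before it. get_calibration takes no time and is no camera call; for the wrist camera it gives the pose at the moment of the call.
- ticket.job_done(): hands the job in; it is judged then, once.
Trained networks look in the newest picture that a camera, given by its name, has taken for a name from the list of things; names that differ only in an ending like _2 or _b are one class to them, and where a whole thing is asked for, a point or a joint stands for the part that bears it (a point fixed in the world has none). Each returns a list of dicts, best first, with "confidence" (0 to 1); they miss things now and then, are a little off and sometimes report something else, mostly with a low value. They report only what shows in the picture. A call takes as long as a camera call.
- finder.cut_out(camera, target): "mask" (384x512 bool, what is visible of it).
- finder.spot_point(camera, target): "location" ([x, y, z] in m, in world coordinates, good to about 4 mm: a listed point, or the origin of a listed thing).
The state is a dict: "time_s": time; "joint_positions": joint angles; "joint_velocities": joint speeds; "joint_torque": joint torques, N m; "position": TCP position; "ee_rot": TCP orientation; "ft_force": force on the tool from outside, world axes, zero at the start; "ft_torque": the same for the moment, N m; "grip_width": finger opening in m; "grip_force": force on a finger pad.
Only numpy, scipy, OpenCV 4.12 (cv2) and the standard library are available. Lean on these libraries where they do the work, as an engineer would, in place of code of your own. Each camera call takes 0.05 s, during which the arm holds its last target. There are 200 camera calls.

## Working session

There is one attempt and no reset: what is moved stays moved. The work goes in short steps, Python scripts to look and compute and a tool call to move; the robot and the scene stay as the last step left them, time stands still between calls to the robot, and variables do not carry over. Pictures are saved under pics/ and viewed, at most 10 in all, crops included, and the job is handed in when it is done.

Besides the shell and the picture viewer there is one more tool, called by a JSON object that holds its "fn" and its "kwargs", one argument or row to a line. play_rows: Moves the arm, as the interface text tells. Shifts and turns lie within -1 to 1; 1 stands for 40 cm of shift or 1.5 rad of turn. Its arguments: {"type":"object","properties":{"offset":{"type":"array"},"twist":{"type":"array"},"jaw":{"type":"array"}},"required":["offset","twist","jaw"]}

```bash
mkdir -p pics; cat > h.py <<'E'
import numpy as np, cv2
from workcell import get_state, vision, ticket, finder
from scipy.spatial.transform import Rotation as R
def pw(cam,mask,d,c):
    v,u=np.nonzero(mask&(d>0)); z=d[v,u]
    p=np.c_[(u-c['cx'])/c['fx']*z,(v-c['cy'])/c['fy']*z,z,np.ones(len(z))]
    return (np.linalg.inv(c['world_to_cam'])@p.T).T[:,:3]
E
python3 - <<'E'
from h import *
s=get_state(); print(s['position'],s['ee_rot'],s['grip_width'],s['ft_force'],s['time_s'])
ims=[]
for cam in('top','side'):
    p,d=vision.read_camera(cam); c=vision.get_calibration(cam); ims.append(p)
    for t in('latch_grip','press','mug','jam_jar','pepper_mill','lid'):
        r=finder.spot_point(cam,t); print(cam,t,[(np.round(x['location'],3).tolist(),round(x['confidence'],2)) for x in r[:2]])
    r=finder.cut_out(cam,'latch_grip')
    for x in r[:1]:
        P=pw(cam,x['mask'],d,c); print(len(P),np.percentile(P,[2,50,98],axis=0).round(3).tolist())
cv2.imwrite('pics/a.png',cv2.resize(cv2.cvtColor(np.vstack(ims),cv2.COLOR_RGB2BGR),(400,600)))
E
```

```text
[ 0.21483482 -0.47857881  0.23061698] [-3.14004068e+00 -2.06838772e-04  4.21823492e-01] 0.0852639128818513 [0.8549113  0.66381772 0.49626366] 0.0
top latch_grip [([0.52, -0.124, 0.117], 0.7), ([0.502, 0.568, 0.001], 0.6)]
top press [([0.519, -0.121, -0.0], 0.56)]
top mug [([0.491, -0.282, 0.003], 0.91)]
top jam_jar [([0.509, 0.027, 0.002], 0.58)]
top pepper_mill [([0.612, -0.291, -0.0], 0.72), ([0.516, -0.122, 0.116], 0.21)]
top lid [([0.786, -0.124, 0.066], 0.85)]
151 [[0.505, -0.146, 0.07], [0.517, -0.114, 0.092], [0.532, -0.08, 0.13]]
side latch_grip [([0.515, -0.121, 0.115], 0.72)]
side press [([0.521, -0.123, 0.001], 0.91)]
side mug [([0.491, -0.282, -0.006], 0.72)]
side jam_jar [([0.508, 0.03, 0.003], 0.72)]
side pepper_mill [([0.612, -0.284, -0.0], 0.51)]
side lid [([0.789, -0.122, 0.071], 0.77)]
```

View pics/a.png

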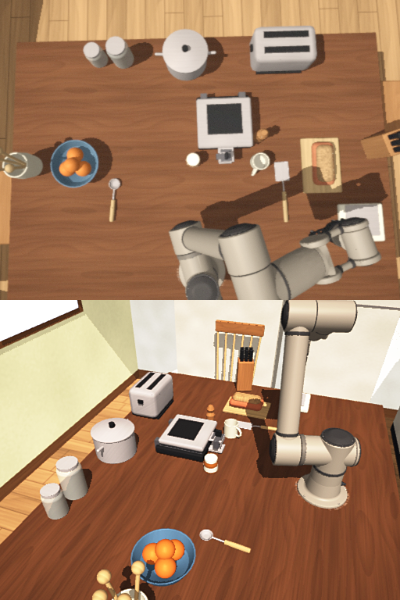

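{"fn": "play_rows", "kwargs": {
  "offset": [
    [0.99, -0.53, -0.05],
    [0.99, -0.53, -0.05],
    [0.99, -0.53, -0.05],
    [0.99, -0.53, -0.05],
    [0.99, -0.53, -0.05],
    [0.99, -0.53, -0.05],
    [0.99, -0.53, -0.05],
    [0.99, -0.53, -0.05],
    [0.99, -0.53, -0.05],
    [0.99, -0.53, -0.05],
    [0.99, -0.53, -0.05],
    [0.99, -0.53, -0.05]
  ],
  "twist": [
    [0, 0, 0.281],
    [0, 0, 0.281],
    [0, 0, 0.281],
    [0, 0, 0.281],
    [0, 0, 0.281],
    [0, 0, 0.281],
    [0, 0, 0.281],
    [0, 0, 0.281],
    [0, 0, 0.281],
    [0, 0, 0.281],
    [0, 0, 0.281],
    [0, 0, 0.281]
  ],
  "jaw": [-1, -1, -1, -1, -1, -1, -1, -1, -1, -1, -1, -1]
}}

```text
time_s: 1.8
position: [0.4929, -0.1178, 0.2517]
ee_rot: [-3.14, -0.003, 0.007]
ft_force: [-0.8, -0.2, -0.9]
grip_width: 0.0853
grip_force: 0.0
```

```bash
python3 - <<'E'
from h import *
s=get_state(); print(s['position'],s['ee_rot'],s['ft_force'],s['time_s'])
c=vision.get_calibration('wrist');p,d=vision.read_camera('wrist')
for t in('latch_grip','press','lid'):
    r=finder.spot_point('wrist',t); print(t,[(np.round(x['location'],3).tolist(),round(x['confidence'],2)) for x in r[:2]])
r=finder.cut_out('wrist','latch_grip')
for x in r[:1]:
    P=pw('wrist',x['mask'],d,c); print(len(P),np.percentile(P,[2,50,98],axis=0).round(3).tolist())
    T=P[P[:,2]>np.percentile(P[:,2],98)-.006]; print('top',len(T),np.percentile(T,[2,50,98],axis=0).round(4).tolist(), cv2.minAreaRect((T[:,:2]*1000).astype(np.float32)))
    p=p.copy(); k,_=cv2.findContours(x['mask'].astype(np.uint8),0,2); cv2.drawContours(p,k,-1,(255,0,0),1)
r=finder.cut_out('wrist','lid')
for x in r[:1]:
    P=pw('wrist',x['mask'],d,c); L=P[(P[:,2]>.09)&(P[:,2]<.108)&(P[:,0]>.55)];print(len(L),np.percentile(L,[1,50,99],axis=0).round(3).tolist(),cv2.minAreaRect((L[:,:2]*1000).astype(np.float32)))
cv2.imwrite('pics/b.png',cv2.cvtColor(p,cv2.COLOR_RGB2BGR))
E
```

```text
[ 0.49285282 -0.11782809  0.25167911] [-3.13984214e+00 -2.73611252e-03  6.55990497e-03] [-0.84565459 -0.19252884 -0.88252868] 1.8
latch_grip [([0.514, -0.114, 0.116], 0.72)]
press [([0.514, -0.125, -0.003], 0.69)]
lid []
1633 [[0.506, -0.143, 0.073], [0.52, -0.114, 0.091], [0.533, -0.08, 0.126]]
top 443 [[0.5053, -0.1299, 0.1221], [0.5195, -0.123, 0.1251], [0.5332, -0.1163, 0.1266]] ((518.6519775390625, -123.11861419677734), (29.63232421875, 13.649185180664062), 0.41582536697387695)
26865 [[0.561, -0.24, 0.093], [0.611, -0.122, 0.097], [0.652, -0.003, 0.101]] ((606.6218872070312, -121.83084869384766), (94.58099365234375, 244.99464416503906), 0.37585756182670593)
```

View pics/b.png

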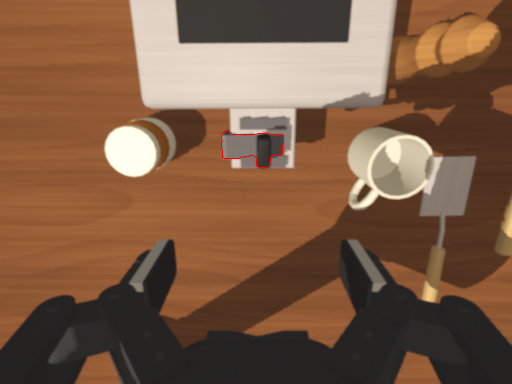

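{"fn": "play_rows", "kwargs": {
  "offset": [
    [0.065, 0.013, 0.1],
    [0.065, 0.013, 0.2],
    [0.065, 0.013, 0.28],
    [0.065, 0.013, 0.34],
    [0.065, 0.013, 0.386],
    [0.065, 0.013, 0.386],
    [0.065, 0.013, 0.386],
    [0.065, 0.013, 0.386]
  ],
  "twist": [
    [0, 0, 0],
    [0, 0, 0],
    [0, 0, 0],
    [0, 0, 0],
    [0, 0, 0],
    [0, 0, 0],
    [0, 0, 0],
    [0, 0, 0]
  ],
  "jaw": [-1, -1, -1, -1, -1, -1, -1, -1]
}}

```text
time_s: 2.77
position: [0.5161, -0.1298, 0.0983]
ee_rot: [3.141, -0.002, -0.001]
ft_force: [0.7, -0.3, -0.5]
grip_width: 0.0858
grip_force: 0.0
```

{"fn": "play_rows", "kwargs": {
  "offset": [
    [0, 0, 0],
    [0, 0, 0],
    [0, 0, 0],
    [0, 0, 0],
    [0, 0, 0],
    [0, 0, 0],
    [0, 0, 0],
    [0, 0, 0],
    [0, 0, 0],
    [0, 0, 0]
  ],
  "twist": [
    [0, 0, 0],
    [0, 0, 0],
    [0, 0, 0],
    [0, 0, 0],
    [0, 0, 0],
    [0, 0, 0],
    [0, 0, 0],
    [0, 0, 0],
    [0, 0, 0],
    [0, 0, 0]
  ],
  "jaw": [1, 1, 1, 1, 1, 1, 1, 1, 1, 1]
}}

```text
time_s: 3.6
position: [0.5156, -0.1235, 0.0979]
ee_rot: [-3.134, -0.0, 0.001]
ft_force: [-0.3, 22.9, 12.4]
grip_width: 0.0129
grip_force: 59.3
```

{"fn": "play_rows", "kwargs": {
  "offset": [
    [0, -0.02, 0],
    [0, -0.04, 0],
    [0, -0.055, 0],
    [0, -0.068, 0],
    [0, -0.068, 0],
    [0, -0.068, 0],
    [0, -0.068, 0]
  ],
  "twist": [
    [0, 0, 0],
    [0, 0, 0],
    [0, 0, 0],
    [0, 0, 0],
    [0, 0, 0],
    [0, 0, 0],
    [0, 0, 0]
  ],
  "jaw": [1, 1, 1, 1, 1, 1, 1]
}}

```text
time_s: 4.18
position: [0.5155, -0.1032, 0.098]
ee_rot: [3.138, -0.0, 0.002]
ft_force: [-3.9, -7.6, 6.9]
grip_width: 0.0128
grip_force: 59.2
```

```bash
python3 - <<'E'
from h import *
s=get_state(); print(s['position'],s['ee_rot'],s['ft_force'],s['time_s'])
for cam in ('side',):
    p,d=vision.read_camera(cam)
    r=finder.spot_point(cam,'latch_grip'); print([(np.round(x['location'],3).tolist(),round(x['confidence'],2)) for x in r[:2]])
p,d=vision.read_camera('wrist')
cv2.imwrite('pics/c.png',cv2.cvtColor(p,cv2.COLOR_RGB2BGR))
# lift arc: grip rel hinge (-270,47)->rotated, in world and tool-down axes (x, z down); TCP 18mm below grip
for th in np.arange(.05,.51,.05):
    f=np.array([-.270,0,.030]); q=R.from_euler('y',th).apply(f)-f
    print(round(th,2),'off',np.round([q[0]/.4,-q[2]/.4],3),'tw',round(-th/1.5,3))
E
```

```text
[ 0.5154547  -0.10318091  0.09795703] [ 3.13792279e+00 -4.99062036e-04  1.75798813e-03] [-3.908913   -7.61476715  6.91354017] 4.1833
[([0.613, -0.286, -0.003], 0.65), ([0.518, -0.103, 0.115], 0.58)]
0.05 off [ 0.005 -0.034] tw -0.033
0.1 off [ 0.011 -0.067] tw -0.067
0.15 off [ 0.019 -0.1  ] tw -0.1
0.2 off [ 0.028 -0.133] tw -0.133
0.25 off [ 0.04  -0.165] tw -0.167
0.3 off [ 0.052 -0.196] tw -0.2
0.35 off [ 0.067 -0.227] tw -0.233
0.4 off [ 0.082 -0.257] tw -0.267
0.45 off [ 0.1   -0.286] tw -0.3
0.5 off [ 0.119 -0.314] tw -0.333
```

View pics/c.png

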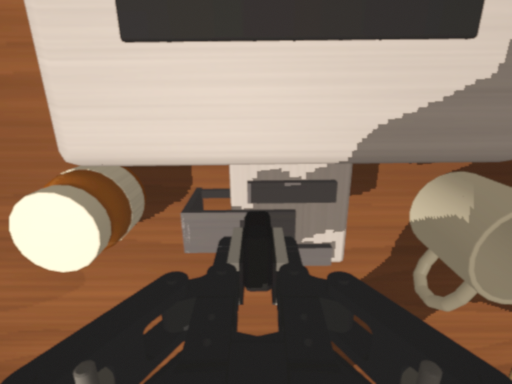

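The wrist picture shows the block held between the pads at about (258,240). The slide has moved about 20 mm to the left, so the fork is clear. Next I lift along the lid's arc, tilting the tool with it.

{"fn": "play_rows", "kwargs": {
  "offset": [
    [0.003, 0, -0.02],
    [0.008, 0, -0.05],
    [0.015, 0, -0.084],
    [0.024, 0, -0.117],
    [0.034, 0, -0.149],
    [0.046, 0, -0.18],
    [0.059, 0, -0.21],
    [0.074, 0, -0.242],
    [0.09, 0, -0.27],
    [0.1, 0, -0.286],
    [0.107, 0, -0.297],
    [0.107, 0, -0.297]
  ],
  "twist": [
    [0, -0.02, 0],
    [0, -0.05, 0],
    [0, -0.084, 0],
    [0, -0.117, 0],
    [0, -0.15, 0],
    [0, -0.183, 0],
    [0, -0.217, 0],
    [0, -0.25, 0],
    [0, -0.283, 0],
    [0, -0.3, 0],
    [0, -0.313, 0],
    [0, -0.313, 0]
  ],
  "jaw": [1, 1, 1, 1, 1, 1, 1, 1, 1, 1, 1, 1]
}}

```text
time_s: 5.33
position: [0.5576, -0.1035, 0.2164]
ee_rot: [3.137, 0.474, -0.002]
ft_force: [-8.6, -7.5, 3.4]
grip_width: 0.0128
grip_force: 59.2
```

{"fn": "play_rows", "kwargs": {
  "offset": [
    [0, 0, 0],
    [0, 0, 0],
    [0, 0, 0],
    [0, 0, 0],
    [0, 0, 0],
    [0, 0, 0]
  ],
  "twist": [
    [0, 0, 0],
    [0, 0, 0],
    [0, 0, 0],
    [0, 0, 0],
    [0, 0, 0],
    [0, 0, 0]
  ],
  "jaw": [1, 1, 1, 1, 1, 1]
}}

```text
time_s: 5.83
position: [0.5572, -0.1035, 0.2161]
ee_rot: [3.137, 0.472, -0.002]
ft_force: [-5.4, -8.0, 1.6]
grip_width: 0.0129
grip_force: 59.2
```

```bash
python3 - <<'E'
from h import *
s=get_state(); print(s['position'],s['ee_rot'],s['ft_force'],s['grip_force'],s['joint_velocities'],s['time_s'])
c=vision.get_calibration('side')
p,d=vision.read_camera('side')
r=finder.spot_point('side','latch_grip'); print([(np.round(x['location'],3).tolist(),round(x['confidence'],2)) for x in r[:2]])
r=finder.cut_out('side','lid')
for x in r[:1]:
    P=pw('side',x['mask'],d,c); P=P[(P[:,0]>.6)&(P[:,0]<.75)]; print(np.polyfit(P[:,0],P[:,2],1))
cv2.imwrite('pics/d.png',cv2.cvtColor(p,cv2.COLOR_RGB2BGR))
E
```

```text
[ 0.55722544 -0.10349931  0.21605457] [ 3.13729575e+00  4.71978112e-01 -2.26177264e-03] [-5.40061018 -8.01642714  1.6382378 ] 59.192535281181335 [ 0.00019794  0.00172762  0.0006627   0.00027995  0.0001548  -0.00057867] 5.8333
[([0.566, -0.103, 0.233], 0.59)]
[-0.46051264  0.46308996]
```

View pics/d.png

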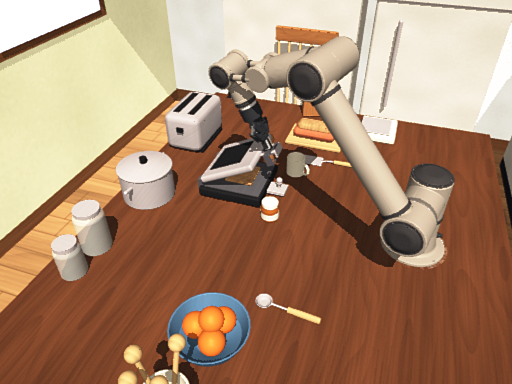

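The side picture shows the lid raised at (245,160) and held by the gripper at (265,145). The ball stud is free at (280,183), and the mug and jar are in place.

```bash
python3 -c "
from workcell import ticket
print(ticket.job_done())"
```

```text
the job is handed in; nothing more can be done
None
```

The latch was pulled about 20 mm clear, the lid is open about 0.45 rad with its front roughly 12 cm up and still held by the latch grip, and the job is handed in (no verdict was returned).

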